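# Set up the telescopic drying arm and hold it out

## Robot

A 6-joint arm with a two-finger parallel gripper is mounted at the origin on the work surface. World frame = base frame: x ahead of the robot, y to its left, z up, the work surface at z = 0. Lengths are in mm, angles in rad, forces in N, time in s.
With the tool pointing down it reaches from about 325 to 775 mm from the base axis. Payload 9.3 kg.
Tool frame: the origin (TCP) lies midway between the tips of the shut fingers; the grasp point (between the pads) lies 19 mm behind it; y points along the fingers, x is the direction in which the jaws open and shut, and the axes are right-handed (so a half turn about y gives the same grasp; the last joint's range is limited). The gripper opens to 85 mm and grips with 20 to 120 N. Pads are 22 mm wide; open, the fingers measure 114 mm over their backs; the gripper's body (76 mm by 85 mm) begins 54 mm behind the grasp point. The pads swing forward as they close: fully open they stand 13 mm farther back than shut.
Start: joints at [-1.361, 0.259, 0.021, 1.334, 0, 1.418], TCP at [195.184, -514.198, 231.279] pointing down, gripper open.
Joint ranges: [-3.04, 3.04], [-0.91, 1.82], [-1.04, 1.36], [-1.92, 1.95], [-1.52, 1.45], [-3.14, 3.14]. Speed limits (rad/s): [2.22, 2.22, 2.79, 3.14, 3.14, 3.14].

## Interface

Orientations are given as a rotation vector (axis times angle).
In Python, from plant import robot gives the robot as it stands.
- The arm moves only by the shell command python3 -m crank 'ROWS' [FORCE]. ROWS is text: rows parted by semicolons, each of 5 numbers parted by spaces: the shift along the world's x, y, z in mm, then the turn about the world's z in degrees, then the opening in per cent of the stroke, from 0 (shut) to 100 (fully open). A call has 1 to 5 rows; each row shifts and turns the commanded pose from where the row before left it; what a row does not reach is not made up. A row lasts 1/8 s, in which the tool goes at most 62.5 mm and 10.7 degrees, less where a joint would pass 70% of its speed; a pose out of reach is approached as far as the arm can. A call with a gripper value outside its range is refused whole. The fingers move at their own pace and stop on an object; FORCE is the grip in N (left out, the last holds). Time passes only in rows, so rows that do not move let the fingers close. It gives the time, the measured TCP pose, the force and the opening at its end, in the units of the state.
- robot.read_state(): the state, without advancing time (a new reading comes with each control period).
- robot.snapshot(name): name is "scene" or "top"; returns the picture (400x640x3 uint8, red, green, blue); there is no depth.
- robot.camera_params(name): a dict with "fx", "fy", "cx", "cy" (pixels), "dist_coeffs" ([k1, k2, p1, p2, k3] as OpenCV has them; the pictures are not rectified), "xyz" and "orientation" of the camera in the world. Camera axes: x right, y down, z forward; pixel columns grow to the right and rows downward; lengths in mm; the calibration is good to about 2 mm. A picture is of the moment at which its call begins. camera_params takes no time and is no camera call.
- robot.sign_off(): hands the job in, once; it reports no verdict.
Trained networks look in the newest picture that a camera, given by its name, has taken for a name from the list of things; names that differ only in an ending like _2 or _b are one class to them, and where a whole thing is asked for, a point or a joint stands for the part that bears it (a point fixed in the world has none). Each returns a list of dicts, best first, with "confidence" (0 to 1); they miss things now and then, are a little off and sometimes report something else, mostly with a low value. They report only what shows in the picture. A call takes as long as a camera call.
- robot.recognise(name, camera): "at" ([x, y, z] in mm, in world coordinates, good to about 4 mm: the middle of the surface that is visible of it).
- robot.masks_of(name, camera): "region" (400x640 bool, what is visible of it).
The state is a dict: "clock": time; "joint_positions": joint angles; "qd": joint speeds; "joint_efforts": joint torques, N m; "tool_pos": TCP position; "ee_rot": TCP orientation; "ft_force": force on the tool from outside, world axes, zero at the start; "torque": the same for the moment, N m; "opening": finger opening in mm.
Only numpy, scipy, OpenCV 4.12 (cv2) and the standard library are available. Lean on these libraries where they do the work, as an engineer would, in place of code of your own. Each camera call takes 0.05 s, during which the arm holds its last target.

## Task

Set up the drying arm on the kitchen counter: swing it over from upright until it lies level in its wooden cradle, then push the round release button on it right in so that the rod pops out a little, then pull the rod by its end grip past the first stop, where it clicks, to the second stop, fully out. A spring draws the rod back, so finish while still gripping the end grip and holding the rod fully out, with the arm still lying in the cradle. Leave the two canisters and the bowl as they are.

Things in the scene. Friction and masses are not known exactly. Their poses are not given: they have to be found in the camera images.
- stand: Fixed stand of the drying arm: wooden base board 120 mm (its x) by 300 mm (its y) by 14 mm, from y = -170 to +130 mm; origin on the counter. z up; its y is the way the arm is laid down. The arm's hinge is near its -y end, the wooden cradle at its origin. It may stand turned about z
- hinge (a point): Point on the arm's hinge axis, at y = -130 mm of the stand and 90 mm above the counter. The axis runs along the stand's x, between two steel cheeks (59 mm over both, 36 mm along y, tops 108 mm above the counter)
- cradle (a point): Centre of the top of the cradle block, at y = 0 of the stand: 53 mm along x, 22 mm along y, top 72 mm above the counter. Two prongs, tops at 96 mm, stand either side of the lying arm
- boom (a joint): Hinge, rad: 0 = arm upright, 1.571 = lying level in the cradle, pointing along the stand's y (end of travel); below 0 = leaning back (to -0.25). Stiff and damped: the arm stays where it is within about 0.35 rad of upright; pushed beyond about 0.7 rad it sinks by itself into the cradle in about a second. Lifting the lying arm at its end takes only about 2 N
- boom_mid (a point): Centre of the arm's sleeve, 70 mm beyond the hinge: square aluminium, 34 by 34 mm, from 20 mm behind the hinge to 160 mm beyond it; the rod's end grip follows. Its z axis points from hinge to end grip, its -y axis out of the face with the button, which becomes the top when the arm lies
- button (a joint): Release button, m: 0 = out, 0.007 = fully in; springs back out by itself. Takes 1 N at first and 5 N fully in. It frees the rod at about 0.005; until then a latch keeps the rod in
- button_top (a point): Centre of the outer face of the round black button, 20 mm across, 60 mm beyond the hinge; it stands 9.5 mm proud of the sleeve. With the arm lying it faces straight up, 116.5 mm above the counter, and is pressed straight down
- rod (a joint): How far the rod is out of the sleeve, m: 0 = latched in; once freed by the button a spring pops it out to about 0.03; first stop 0.055, a click that keeps the rod there and takes about 5 N to pull through; second stop 0.110, a solid end. Beyond 0.03 the spring draws it back with up to 4 N, so it stays at the second stop only while held
- rod_grip (a point): Centre of the rod's dark wooden end grip: block 24 mm wide (along the stand's x), 26 mm the other way, 32 mm along the arm, then a 32 x 32 x 6 mm end flange. On the arm's axis, 180 mm + rod value beyond the hinge. With the arm lying it is 90 mm above the counter, free on both sides: take it from above, fingers either side of the 24 mm
- canister_large: Bystander: tin canister 113 mm across and 140 mm tall, origin under its centre. Leave alone
- canister_small: Bystander: tin canister 87 mm across and 100 mm tall, origin under its centre. Leave alone
- bowl: Bystander: white bowl 150 mm across and 55 mm tall, origin under its centre. Leave alone

How it is judged (in metres and radians):
On the way, in this order (a step that is already met when the one before it is completed fails the run):
1. the arm lies in its cradle, the rod still in (value of joint boom above 1.5 rad and value of joint rod below 0.01 m), for 0.1 s.
2. the button has been pressed and the rod has popped out, the arm lying (value of joint boom above 1.45 rad and value of joint rod above 0.015 m), for 0.05 s.
3. the rod is pulled to its second stop by the fingers (value of joint rod above 0.103 m and contact force between the fingers and rod above 1 N), for 0.2 s.
At the end, for the whole second after the job is handed in: The arm lies in its cradle (joint over 1.47 rad), the rod is within 7 mm of its second stop (over 0.103 m) and at rest, and the fingers still hold it (over 1 N) (all of step 3 and value of joint boom above 1.47 rad and velocity of joint rod between -0.02 and 0.02 m/s); the arm keeps its last pose, push and grip.
It fails at once if a canister or the bowl is moved by over 30 mm or tipped over (distance of any of canister_large, canister_small, bowl from where it was at the start of the episode above 0.03 m or angle between any of canister_large, canister_small, bowl's own z axis and vertical above 0.5 rad).
It also fails if it takes over 58 s, if anything falls off the work surface, if the arm or the gripper's body presses on something with over 40 N, if the wrist force passes 120 N, or if a joint passes its speed limit or range.

## Working session

There is one attempt and no reset: what is moved stays moved. The work goes in short steps, Python scripts to look and compute and a shell command to move; the robot and the scene stay as the last step left them, time stands still between calls to the robot, and variables do not carry over. Pictures are saved under pics/ and viewed, and the job is handed in when it is done.

```bash
mkdir -p pics; ls; python3 - <<'E'
from plant import robot
import cv2
for c in("scene","top"):
    im=robot.snapshot(c); cv2.imwrite(f"pics/{c}0.png",im[:,:,::-1])
    print({k:(v if isinstance(v,(float,int)) else [round(float(x),3) for x in v]) for k,v in robot.camera_params(c).items()if k!='name'})
    for n in("stand","hinge","cradle","boom_mid","button_top","rod_grip","canister_large","canister_small","bowl"):
        try: print(c,n,[([round(float(x)) for x in d["at"]],round(d["confidence"],2)) for d in robot.recognise(n,c)][:3])
        except Exception as e: print(n,e)
print(robot.read_state())
E
```

```text
pics
{'fx': 436.6460128090975, 'fy': 436.6460128090975, 'cx': 314.45597253272337, 'cy': 197.76012272107621, 'dist_coeffs': [0.032, 0.0, 0.0, 0.0, 0.0], 'xyz': [1454.75, 835.861, 947.159], 'orientation': [-0.958, -2.303, 1.24]}
scene stand [([558, -7, 14], 0.55)]
scene hinge [([556, -5, 14], 0.84)]
scene cradle [([553, -11, 13], 0.94), ([623, -373, 72], 0.5)]
scene boom_mid [([534, -66, 195], 0.57)]
scene button_top []
scene rod_grip [([534, -62, 281], 0.48)]
scene canister_large [([602, 485, 118], 0.93), ([528, -62, 285], 0.73)]
scene canister_small [([625, -370, 74], 0.77)]
scene bowl [([766, -55, 29], 0.95), ([534, -64, 199], 0.64)]
{'fx': 400.60814696714203, 'fy': 400.60814696714203, 'cx': 311.7905530989724, 'cy': 203.52064455659107, 'dist_coeffs': [-0.055, 0.0, 0.0, 0.0, 0.0], 'xyz': [390.463, 10.226, 1349.882], 'orientation': [-2.117, 2.113, -0.189]}
top stand [([554, 12, 15], 0.91), ([560, 454, 139], 0.72)]
top hinge [([553, 8, 16], 0.98)]
top cradle [([549, 12, 10], 0.94)]
top boom_mid [([513, -77, 247], 0.8)]
top button_top []
top rod_grip [([530, -63, 290], 0.62)]
top canister_large [([563, 451, 140], 0.93)]
top canister_small [([597, -388, 95], 0.66), ([549, 6, 14], 0.62)]
top bowl [([788, -33, 23], 0.68)]
{'clock': 1.0, 'joint_positions': array([-1.36059439e+00,  2.58585436e-01,  2.14530867e-02,  1.33369356e+00,
       -1.10931548e-05,  1.41820114e+00]), 'qd': array([ 0.00203657,  0.00086765,  0.0002415 , -0.00052654,  0.00118931,
       -0.00025965]), 'joint_efforts': array([-1.10335150e-03, -5.55393791e+01,  3.44734633e+01,  1.67996204e-03,
       -2.62187787e-04,  2.14177582e-06]), 'tool_pos': array([ 195.17981318, -514.17752103,  231.26815222]), 'ee_rot': array([-1.3592595 ,  0.93795344, -0.93790533]), 'ft_force': array([-0.45354331, -0.48361969,  0.14297808]), 'torque': array([-0.01732507, -0.01406119, -0.02638963]), 'opening': 85.81830662550207}
```

View pics/scene0.png

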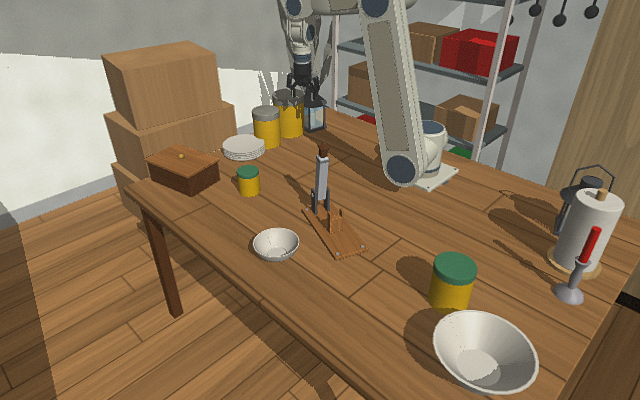

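View pics/top0.png

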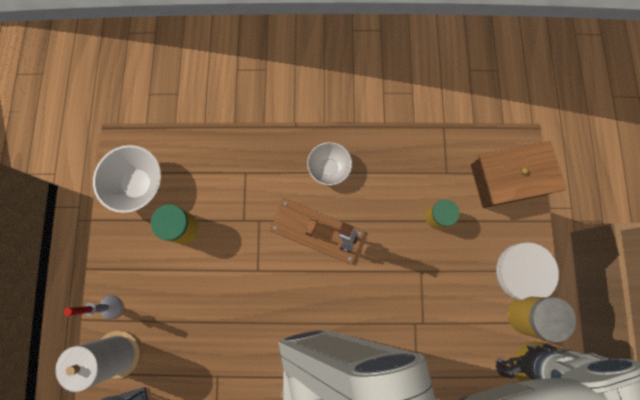

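The top view shows the stand at about (318,232), with the arm upright near (348,238) and the cradle at (312,228). The bowl is at (329,164). The small canister is to the right and the large one to the left. Next I'll fit the board outline.

```bash
cat > h.py <<'E'
import numpy as np, cv2
from scipy.spatial.transform import Rotation as R
from plant import robot
def cam(c):
    p=robot.camera_params(c); K=np.array([[p['fx'],0,p['cx']],[0,p['fy'],p['cy']],[0,0,1.]])
    return K,np.array(p['dist_coeffs'],float),np.array(p['xyz'],float),R.from_rotvec(p['orientation']).as_matrix()
def plane(c,uv,z):
    K,d,t,M=cam(c); n=cv2.undistortPoints(np.array(uv,float).reshape(-1,1,2),K,d).reshape(-1,2)
    r=np.c_[n,np.ones(len(n))]@M.T; s=(z-t[2])/r[:,2]; return t+r*s[:,None]
def proj(c,P):
    K,d,t,M=cam(c); rv=cv2.Rodrigues(M.T)[0]
    return cv2.projectPoints(np.array(P,float).reshape(-1,3),rv,-M.T@t,K,d)[0].reshape(-1,2)
E
python3 - <<'E'
from h import *
im=robot.snapshot("top")
m=robot.masks_of("stand","top"); print([(d['confidence'],d['region'].sum()) for d in m])
M=m[0]['region'].astype(np.uint8)
out=im[180:290,250:390,::-1].copy(); out=cv2.resize(out,None,fx=5.5,fy=5.5,interpolation=cv2.INTER_CUBIC)
cs=cv2.findContours(M,0,1)[0]; c=max(cs,key=cv2.contourArea)
cv2.drawContours(out,[((c-[250,180])*5.5).astype(int)],-1,(0,255,0),1)
cv2.imwrite("pics/z1.png",out)
P=plane("top",c.reshape(-1,2),14)[:,:2].astype(np.float32)
print(cv2.minAreaRect(P), cv2.boxPoints(cv2.minAreaRect(P)))
im=robot.snapshot("scene")
cv2.imwrite("pics/z2.png",cv2.resize(im[130:270,230:390,::-1],None,fx=4,fy=4,interpolation=cv2.INTER_CUBIC))
E
```

```text
[(0.76, np.int64(3223))]
((557.7252197265625, 12.507583618164062), (305.14105224609375, 123.58439636230469), 67.89175415039062) [[ 443.05524 -105.58914]
 [ 557.55304 -152.10107]
 [ 672.3952   130.60431]
 [ 557.8974   177.11624]]
```

View pics/z1.png

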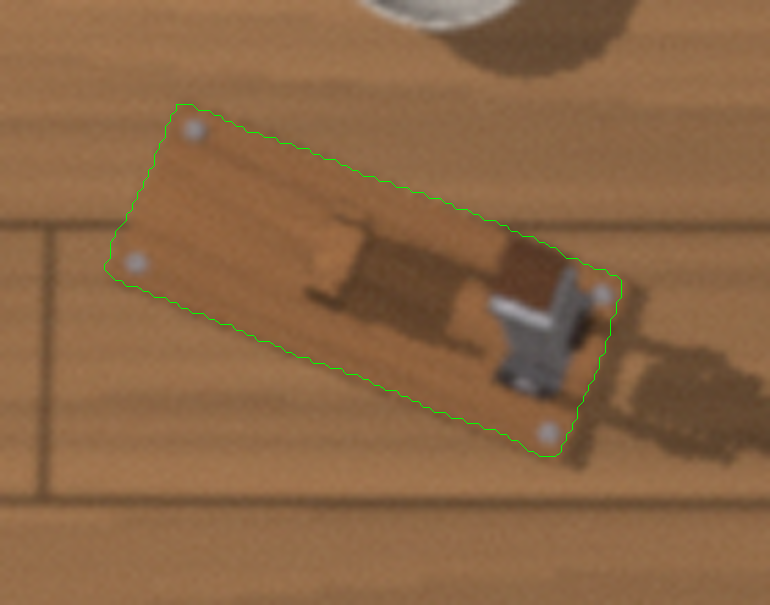

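View pics/z2.png

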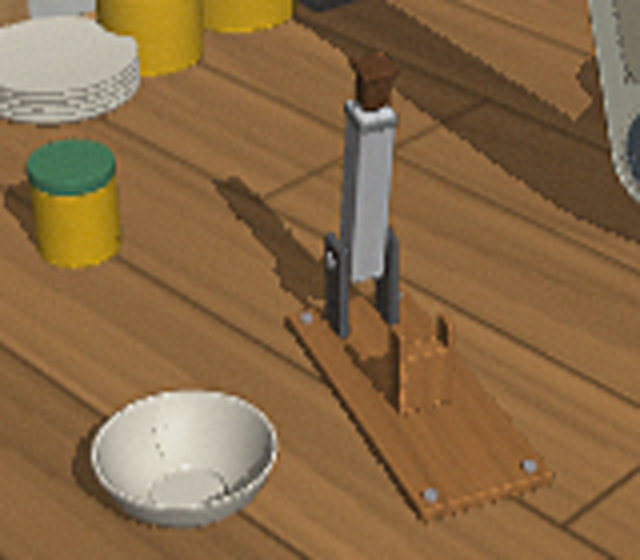

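```bash
cat >> h.py <<'E'
YAW=np.radians(-22.1); O=np.array([565.3,31.0,0])
def W(s): # stand->world
    s=np.array(s,float).reshape(-1,3); c,n=np.cos(YAW),np.sin(YAW)
    return s@np.array([[c,n,0],[-n,c,0],[0,0,1]])+O
def box(cx,cy,z0,z1,lx,ly): return [(cx+a*lx/2,cy+b*ly/2,z) for z in(z0,z1) for a,b in((-1,-1),(1,-1),(1,1),(-1,1))]
E=[(0,1),(1,2),(2,3),(3,0),(4,5),(5,6),(6,7),(7,4),(0,4),(1,5),(2,6),(3,7)]
def draw(c,im,crop,f,boxes):
    x0,y0,x1,y1=crop; o=cv2.resize(im[y0:y1,x0:x1,::-1],None,fx=f,fy=f,interpolation=cv2.INTER_CUBIC)
    for b,col in boxes:
        p=((proj(c,W(b))-[x0,y0]+.5)*f).astype(int)
        for i,j in E: cv2.line(o,tuple(map(int,p[i])),tuple(map(int,p[j])),col,1)
    return o
def boom(a,r=0):
    H=np.array([0,-130,90.]); u=np.array([0,np.sin(a),np.cos(a)]); n=np.array([0,-np.cos(a),np.sin(a)])
    f=lambda s0,s1,w,h:[tuple(H+u*s+np.array([1,0,0])*x*w/2+n*y*h/2) for s in(s0,s1) for x,y in((-1,-1),(1,-1),(1,1),(-1,1))]
    return [(f(-20,160,34,34),(0,255,0)),(f(164+r,196+r,24,26),(255,0,0)),(f(196+r,202+r,32,32),(255,0,255))]
E
python3 - <<'E'
from h import *
for a in(0,0.1):
  bs=[(box(0,-20,0,14,120,300),(0,255,255)),(box(0,0,14,72,53,22),(0,0,255)),(box(0,-130,14,108,59,36),(255,255,0))]+boom(a)
  o=[draw("top",robot.snapshot("top"),(250,180,390,290),5,bs), draw("scene",robot.snapshot("scene"),(290,140,380,270),4.2,bs)]
  h=550; o[1]=cv2.resize(o[1],None,fx=h/o[1].shape[0],fy=h/o[1].shape[0]) 
  o[0]=cv2.resize(o[0],(420,330)); o[0]=cv2.copyMakeBorder(o[0],0,220,0,0,0)
  cv2.imwrite(f"pics/ov{a}.png",np.hstack(o))
E
```

```text
(no output)
```

View pics/ov0.png

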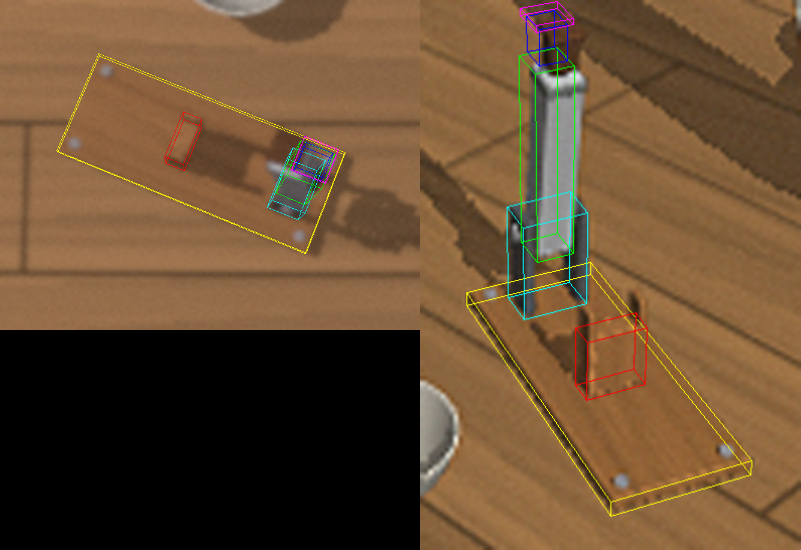

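View pics/ov0.1.png

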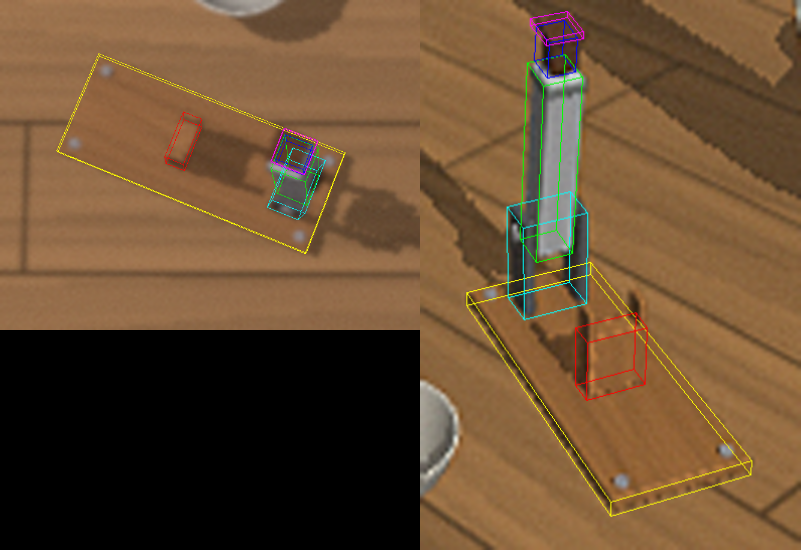

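```bash
python3 - <<'E'
from h import *
s=robot.read_state(); M=R.from_rotvec(s['ee_rot']).as_matrix(); print(s['clock'],M.round(3),np.degrees(np.arctan2(M[1,0],M[0,0])))
for p in[(0,-235,230),(0,-130,0),(0,-40,200),(0,-70,150),(0,50,90)]: print(p,W(p))
E
```

```text
1.35 [[ 0.355  0.     0.935]
 [-0.935 -0.     0.355]
 [ 0.    -1.    -0.   ]] -69.21089145449939
(0, -235, 230) [[ 476.88729816 -186.73422825  230.        ]]
(0, -130, 0) [[516.39084579 -89.44872201   0.        ]]
(0, -40, 200) [[550.25102947  -6.06114523 200.        ]]
(0, -70, 150) [[538.96430158 -33.85700416 150.        ]]
(0, 50, 90) [[584.11121316  77.32643154  90.        ]]
```

```bash
python3 -m crank '28 33 0 5 0;28 33 0 5 0;28 33 0 5 0;28 33 0 5 0;28 33 0 5 0' 40; python3 -m crank '28 33 0 5 0;28 33 0 5 0;28 33 0 5 0;28 33 0 4 0;28 28 0 3 0'
```

```text
clock: 1.98
tool_pos: [335.9, -348.1, 231.4]
ee_rot: [-1.486, 0.601, -0.602]
ft_force: [-0.2, -0.2, -0.1]
opening: -0.4
clock: 2.6
tool_pos: [476.0, -187.9, 231.5]
ee_rot: [-1.55, 0.302, -0.303]
ft_force: [-0.1, 0.0, -0.0]
opening: 0.0
```

```bash
python3 -m crank '8 18 0 0 0;8 18 -2 0 0;7 19 -3 0 0;7 19 -3 0 0;8 18 -3 0 0'; python3 -m crank '8 18 -3 0 0;7 19 -3 0 0;7 19 -3 0 0'; python3 - <<'E'
from h import *
im=robot.snapshot("scene"); cv2.imwrite("pics/p1.png",im[:,:,::-1])
E
```

```text
clock: 3.22
tool_pos: [513.3, -96.7, 220.3]
ee_rot: [-1.55, 0.304, -0.304]
ft_force: [-1.6, -1.7, 1.7]
opening: 0.1
clock: 3.6
tool_pos: [535.4, -40.7, 211.2]
ee_rot: [-1.55, 0.304, -0.304]
ft_force: [-0.4, -0.2, 0.1]
opening: 0.1
```

View pics/p1.png

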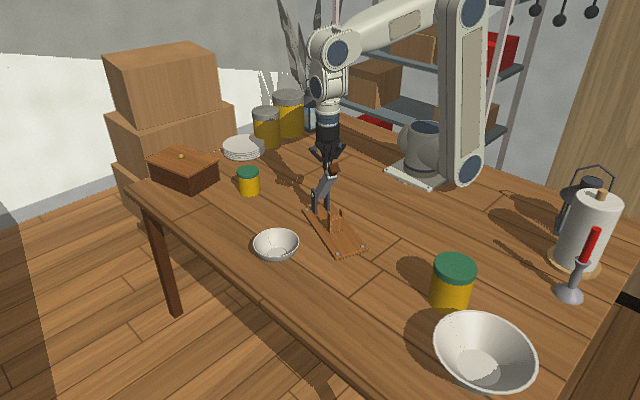

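The arm is tilted over roughly half-way: its sleeve is at (325,190), with the fingers behind it at (330,165). I'll keep pushing.

```bash
python3 -m crank '8 18 -3 0 0;7 19 -3 0 0;7 19 0 0 0;0 0 0 0 0;0 0 0 0 0'; python3 -m crank '-15 -37 20 0 0;-15 -37 0 0 0;0 0 0 0 0;0 0 0 0 0;0 0 0 0 0';python3 - <<'E'
from h import *
im=robot.snapshot("scene"); 
bs=boom(np.pi/2)+[(box(0,0,14,72,53,22),(0,0,255))]
o=draw("scene",im,(280,140,390,270),4.5,bs);o2=draw("scene",im,(280,140,390,270),4.5,[]);cv2.imwrite("pics/p2.png",np.hstack([o,o2])[:, :800] if 0 else cv2.resize(np.hstack([o,o2]),(800,473)))
for c in("scene","top"):
    if c=="top": robot.snapshot(c)
    for n in("boom_mid","button_top","rod_grip","cradle"):
        print(c,n,[([round(float(x)) for x in d["at"]],round(d["confidence"],2)) for d in robot.recognise(n,c)][:2])
E
```

```text
clock: 4.28
tool_pos: [557.2, 15.0, 205.3]
ee_rot: [-1.55, 0.304, -0.304]
ft_force: [-0.1, 0.9, 0.8]
opening: -0.0
clock: 4.9
tool_pos: [527.3, -58.8, 225.2]
ee_rot: [-1.549, 0.304, -0.304]
ft_force: [0.7, 0.3, -0.9]
opening: 0.1
scene boom_mid [([566, 14, 105], 0.93)]
scene button_top []
scene rod_grip [([591, 90, 97], 0.41)]
scene cradle [([578, 36, 17], 0.8)]
top boom_mid [([570, 41, 105], 0.75)]
top button_top [([791, -30, 24], 0.27)]
top rod_grip [([580, 82, 105], 0.61)]
top cradle [([574, 72, 15], 0.57)]
```

View pics/p2.png

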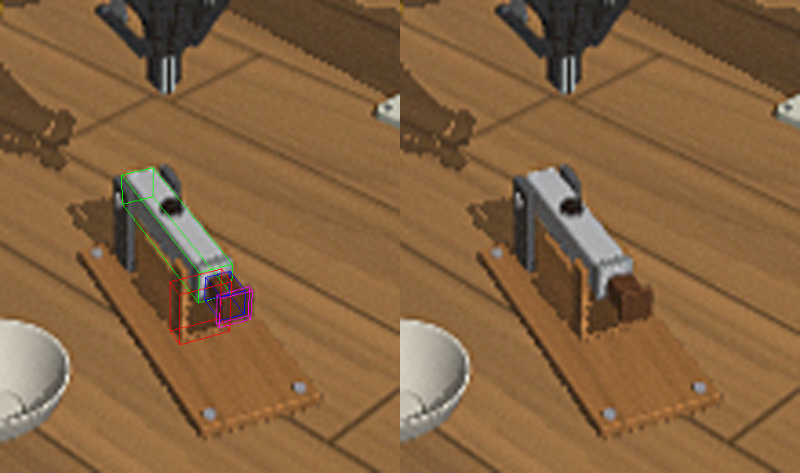

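The arm lies in the cradle. The button shows at about (327,197) and the grip at about (344,220) in the scene picture. I'll refine the pose from both cameras.

```bash
python3 - <<'E'
from h import *
im=robot.snapshot("top")
bs=boom(np.pi/2)
a=draw("top",im,(265,190,365,265),7,[]);b=draw("top",im,(265,190,365,265),7,bs)
cv2.imwrite("pics/t2.png",a);cv2.imwrite("pics/t2o.png",b)
im=robot.snapshot("scene")
cv2.imwrite("pics/s2.png",draw("scene",im,(295,170,385,270),6,[]))
for c,r,z in(("top",(265,190,365,265),112),("scene",(305,180,350,210),112)):
    im=robot.snapshot(c); g=im.max(2); m=(g<60).astype(np.uint8); x0,y0,x1,y1=r
    n,l,st,ce=cv2.connectedComponentsWithStats(m[y0:y1,x0:x1])
    for i in range(1,n):
        if st[i,4]>4: uv=ce[i]+[x0,y0]; print(c,uv.round(1),st[i,4],plane(c,uv,z).round(1))
print(W((0,-70,112)))
E
```

```text
scene [312.8 200.2] 56 [[587.6 -52.2 112. ]]
scene [326.8 196.4] 21 [[536.9 -34.2 112. ]]
[[538.96430158 -33.85700416 112.        ]]
```

View pics/t2.png

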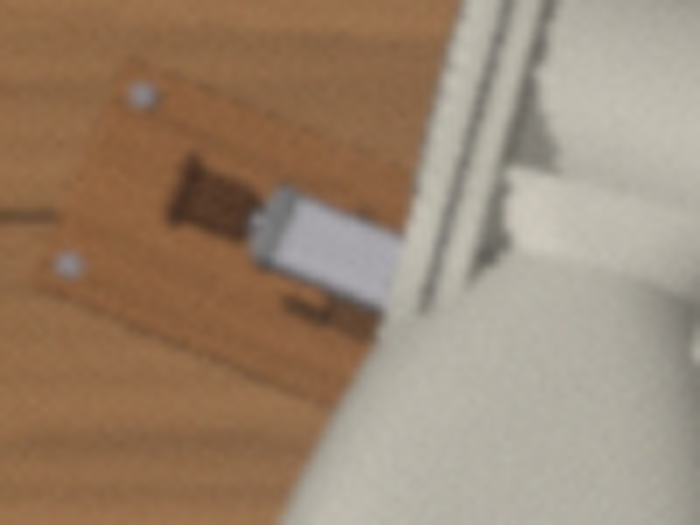

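View pics/t2o.png

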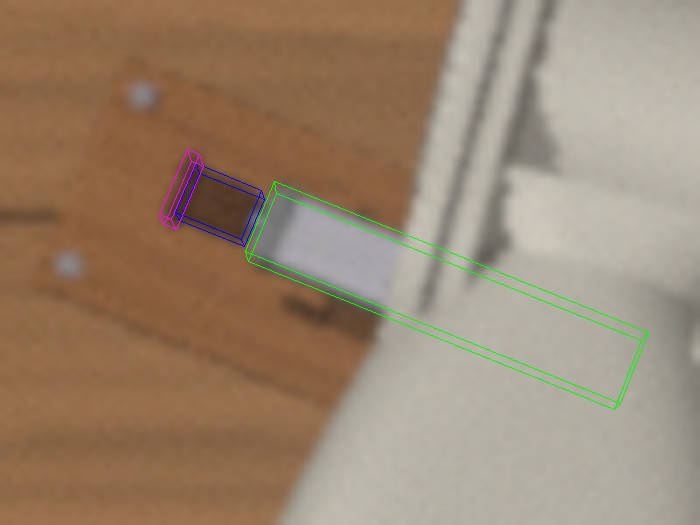

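View pics/s2.png

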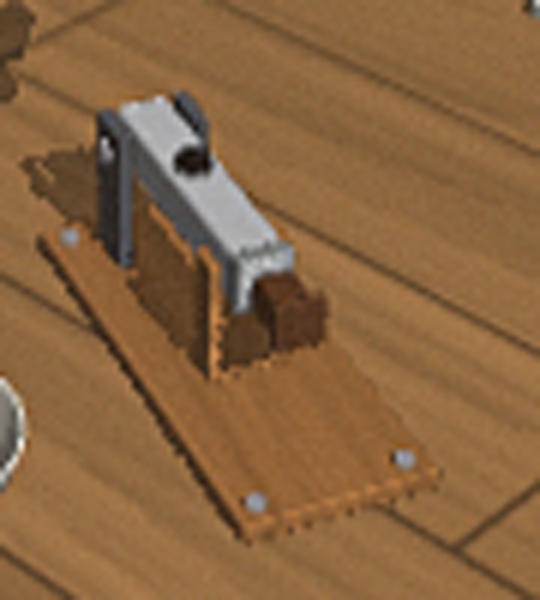

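```bash
sed -i 's/O=np.array(\[565.3,31.0,0\])/O=np.array([563.4,29.1,0])/' h.py; python3 -m crank '5 12 -15 0 0;5 11 -25 0 0;0 0 -30 0 0;0 0 -20 0 0;0 0 0 0 0'; python3 -m crank '0 0 -10 0 0;0 0 -5 0 0;0 0 0 0 0';  python3 - <<'E'
from h import *
print(W((0,-70,116.5)))
im=robot.snapshot("scene")
cv2.imwrite("pics/b1.png",draw("scene",im,(285,150,385,250),6,[]))
E
```

```text
clock: 6.22
tool_pos: [536.2, -35.3, 133.2]
ee_rot: [-1.549, 0.307, -0.301]
ft_force: [0.1, -0.1, 0.5]
opening: 0.1
clock: 6.6
tool_pos: [537.1, -36.2, 120.2]
ee_rot: [-1.549, 0.304, -0.304]
ft_force: [-0.5, 0.4, 0.6]
opening: -0.2
[[537.06430158 -35.75700416 116.5       ]]
```

View pics/b1.png

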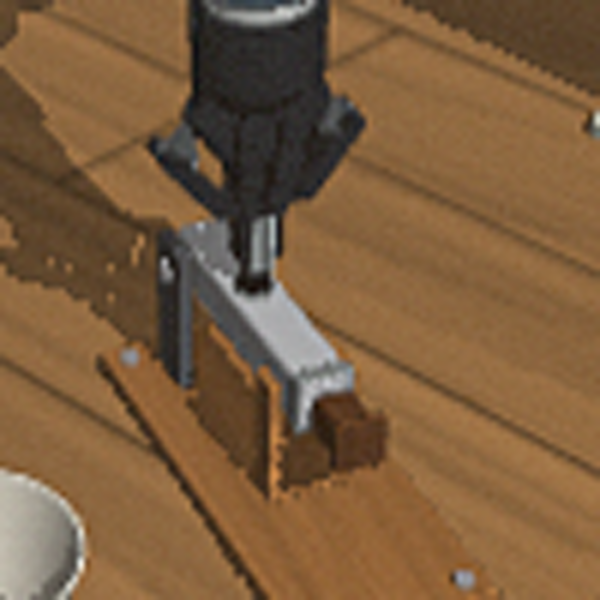

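The shut fingertips stand right over the button at (327,197), about 3 mm above it. I'll press down.

```bash
python3 -m crank '0 0 -4 0 0;0 0 -3 0 0;0 0 0 0 0'; python3 -m crank '0 0 -2 0 0;0 0 -1 0 0;0 0 0 0 0;0 0 0 0 0';  python3 - <<'E'
from h import *
im=robot.snapshot("scene")
cv2.imwrite("pics/b2.png",draw("scene",im,(285,150,385,250),6,[]))
E
```

```text
clock: 7.02
tool_pos: [537.5, -36.3, 113.4]
ee_rot: [-1.549, 0.304, -0.305]
ft_force: [1.2, -0.3, 2.0]
opening: 0.2
clock: 7.52
tool_pos: [537.5, -36.3, 110.5]
ee_rot: [-1.549, 0.304, -0.305]
ft_force: [1.8, -1.7, 4.3]
opening: 0.1
```

View pics/b2.png

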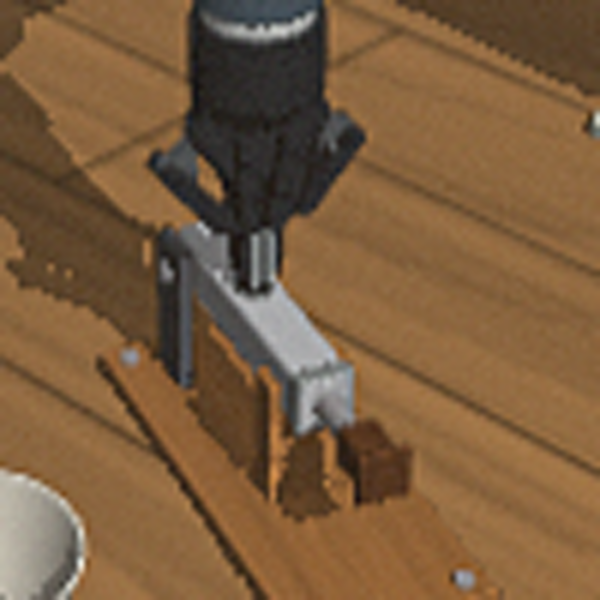

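The rod has popped out about 30 mm: a gap now shows between sleeve and grip near (340,217). Next I'll lift, open the fingers and move over the grip.

```bash
python3 -m crank '0 0 10 0 0;0 0 30 0 0;0 0 30 0 0;8 20 10 0 80;11 28 0 0 80'; python3 -m crank '11 28 0 0 80;11 28 0 0 80;11 28 0 0 80;4 8 0 0 80;0 0 0 0 80';  python3 - <<'E'
from h import *
print(W((0,80,90)))
im=robot.snapshot("scene")
cv2.imwrite("pics/g1.png",draw("scene",im,(295,150,395,250),6,boom(np.pi/2,.03*1000)))
print([([round(float(x)) for x in d["at"]],round(d["confidence"],2)) for d in robot.recognise("rod_grip","scene")])
E
```

```text
clock: 8.2
tool_pos: [556.0, 12.0, 191.5]
ee_rot: [-1.549, 0.305, -0.305]
ft_force: [0.9, -0.8, -0.1]
opening: 35.7
clock: 8.82
tool_pos: [592.8, 103.9, 190.0]
ee_rot: [-1.55, 0.304, -0.303]
ft_force: [-0.1, -1.1, 0.3]
opening: 68.8
[[593.49794105 103.22229047  90.        ]]
[([601, 111, 97], 0.53), ([624, -371, 71], 0.44)]
```

View pics/g1.png

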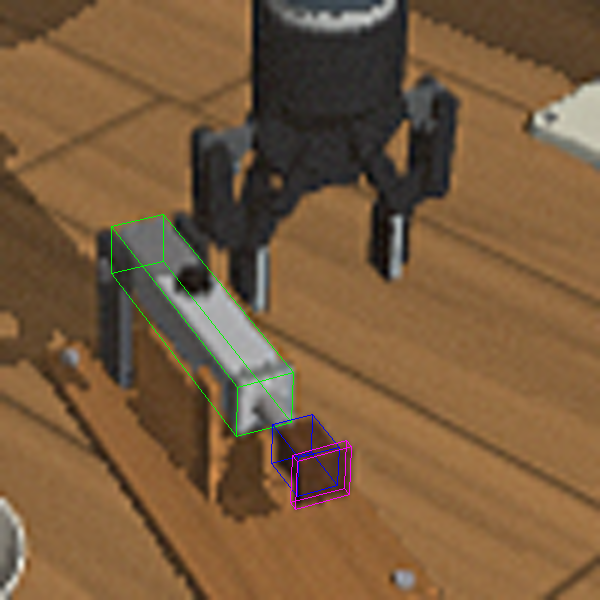

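The model matches the grip at about (347,227), and the open fingers are centred over it. I'll descend and close.

```bash
python3 -m crank '0 0 -35 0 80;0 0 -35 0 80;0 0 -25 0 80;0 0 -15 0 80;0 0 -6 0 80'; python3 -m crank '0 0 0 0 10;0 0 0 0 10;0 0 0 0 10;0 0 0 0 10;0 0 0 0 10' 40;  python3 - <<'E'
from h import *
im=robot.snapshot("scene")
cv2.imwrite("pics/g2.png",draw("scene",im,(295,150,395,250),6,[]))
E
```

```text
clock: 9.55
tool_pos: [593.0, 103.2, 73.9]
ee_rot: [-1.549, 0.305, -0.304]
ft_force: [-0.3, 1.0, -0.4]
opening: 68.1
clock: 10.18
tool_pos: [595.8, 103.2, 75.8]
ee_rot: [-1.549, 0.3, -0.309]
ft_force: [8.2, -3.3, 0.1]
opening: 23.1
```

View pics/g2.png

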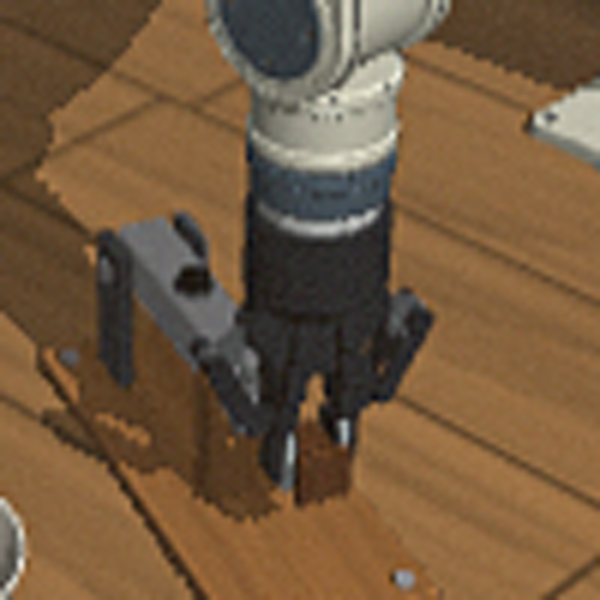

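```bash
python3 -m crank '2 -1 1 0 10;4 9 0 0 10;4 9 0 0 10;3 9 0 0 10;4 9 0 0 10'; python3 -m crank '4 9 0 0 10;4 9 0 0 10;3 9 0 0 10'; python3 -m crank '2 5 0 0 10;0 0 0 0 10'; python3 - <<'E'
from h import *
im=robot.snapshot("scene")
cv2.imwrite("pics/h1.png",draw("scene",im,(295,150,395,250),6,[]))
p=robot.read_state()['tool_pos']; print((p[:2]-W((0,80,0))[0,:2])@[.376,.926])
E
```

```text
clock: 10.85
tool_pos: [610.7, 139.5, 75.6]
ee_rot: [-1.549, 0.303, -0.305]
ft_force: [1.3, -3.5, 4.8]
opening: 23.2
clock: 11.22
tool_pos: [621.6, 166.3, 75.5]
ee_rot: [-1.55, 0.304, -0.305]
ft_force: [2.0, -4.4, 5.0]
opening: 23.3
clock: 11.48
tool_pos: [623.6, 171.3, 75.5]
ee_rot: [-1.549, 0.303, -0.304]
ft_force: [1.4, -4.3, 6.2]
opening: 23.3
74.11597451657947
```

View pics/h1.png

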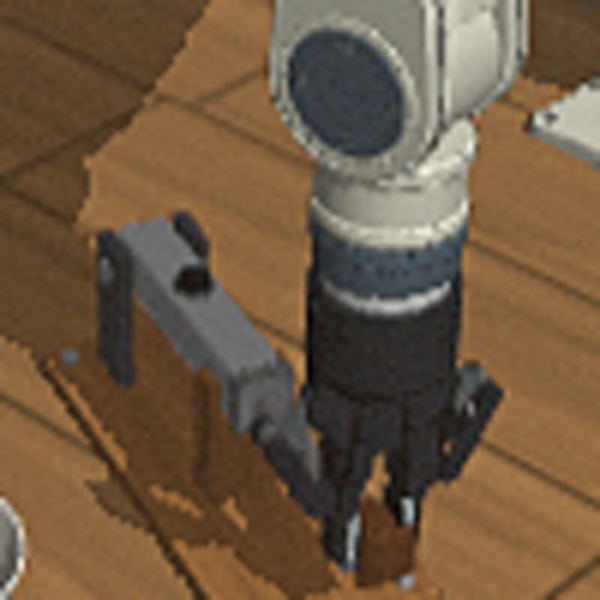

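The grip and rod are coming out: the grip is at (358,238) and the arm is still in the cradle. I'll pull on until the force rises at the stop.

```bash
python3 -m crank '1 3 0 0 10;0 0 0 0 10'; python3 -m crank '1 2 0 0 10;0 0 0 0 10';python3 -m crank '1 2 0 0 10;0 0 0 0 10'
```

```text
clock: 11.78
tool_pos: [624.6, 173.8, 75.5]
ee_rot: [-1.549, 0.303, -0.305]
ft_force: [1.8, -4.8, 4.6]
opening: 23.5
clock: 12.02
tool_pos: [625.5, 175.8, 75.5]
ee_rot: [-1.549, 0.304, -0.305]
ft_force: [0.2, -5.1, 5.7]
opening: 23.1
clock: 12.28
tool_pos: [626.0, 177.0, 75.4]
ee_rot: [-1.551, 0.305, -0.305]
ft_force: [-1.2, -8.7, 7.0]
opening: 23.3
```

```bash
python3 -m crank '1 2 0 0 10;0 0 0 0 10;0 0 0 0 10';python3 -m crank '0 1 0 0 10;0 0 0 0 10;0 0 0 0 10;0 0 0 0 10'; python3 - <<'E'
from h import *
im=robot.snapshot("scene")
cv2.imwrite("pics/h2.png",draw("scene",im,(295,150,395,250),6,boom(np.pi/2,110)))
cv2.imwrite("pics/h3.png",im[:,:,::-1])
p=robot.read_state()['tool_pos']; print((p[:2]-W((0,80,0))[0,:2])@[.376,.926])
E
```

```text
clock: 12.65
tool_pos: [626.1, 177.1, 75.3]
ee_rot: [-1.554, 0.307, -0.305]
ft_force: [-5.0, -17.9, 8.8]
opening: 23.7
clock: 13.15
tool_pos: [626.0, 177.1, 75.3]
ee_rot: [-1.556, 0.307, -0.305]
ft_force: [-6.2, -21.1, 9.5]
opening: 23.6
80.66497113165106
```

View pics/h2.png

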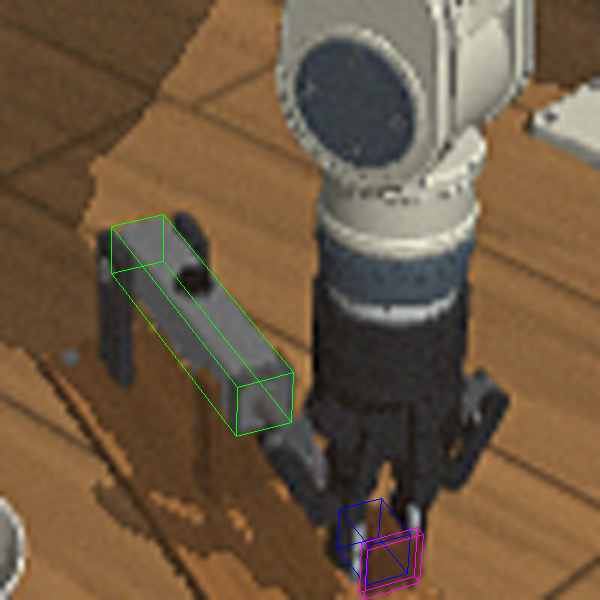

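View pics/h3.png

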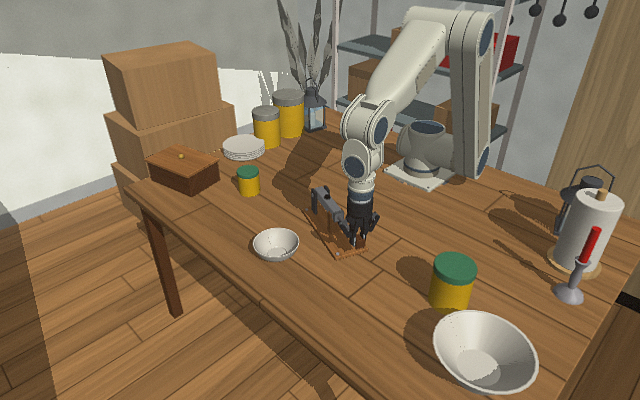

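The stop is solid: the force rose from 5 N to 21 N with no further travel. I'll ease back about 1 mm and check that it holds.

```bash
python3 -m crank '0 -1 0 0 10;0 0 0 0 10;0 0 0 0 10;0 0 0 0 10;0 0 0 0 10' 50; python3 - <<'E'
from h import *
p=robot.read_state(); print(p['tool_pos'],p['ft_force'],p['opening'],p['qd'].round(4),(p['tool_pos'][:2]-W((0,80,0))[0,:2])@[.376,.926])
robot.sign_off()
E
```

```text
clock: 13.82
tool_pos: [626.1, 177.1, 75.3]
ee_rot: [-1.554, 0.307, -0.305]
ft_force: [-5.9, -16.8, 9.4]
opening: 23.0
[626.05098819 177.06700191  75.30200841] [ -5.86981966 -16.78259676   9.35501287] 23.010404022103906 [ 0.0002 -0.0019 -0.0011  0.001  -0.0001  0.0006] 80.62014851957831
the job is handed in; nothing more can be done
```

The job is handed in at 13.8 s of the 58 s allowed. The arm lies in its cradle, and the gripper holds the rod fully out at the second stop.

I swung the arm over with the shut fingers and pressed the button until the rod visibly popped out. Then I gripped the end grip from above and pulled the rod about 80 mm along the arm to its solid stop.

- **Rod position:** the pull ended 80.6 mm beyond the popped-out position, so the rod is at about 110 mm by calculation. I had no direct reading of the joint. The force rose from 5 N to 21 N there with no further travel.
- **Hold:** at hand-in the rod was at rest with a pull of about 17 N, and the fingers were closed on the grip at 23 mm with the grip set to 50 N.
- **Arm and bystanders:** the last picture shows the arm still in the cradle, and both canisters and the bowl looked unmoved.
- **Checks that disagreed:** the recogniser never found the button. My first fit of the stand was about 2 mm off in x and in y, so I corrected it from both cameras.

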